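# Move a battery cover from the donor handset to the repaired one

### The arm

A 7-joint arm with a two-finger parallel gripper is mounted at the origin on the work surface. World frame = base frame: x ahead of the robot, y to its left, z up, the work surface at z = 0. Lengths are in m, angles in rad, forces in N, time in s.
With the tool pointing down it reaches from about 0.4 to 0.9 m from the base axis. Payload 5.5 kg.
Tool frame: the origin (TCP) lies midway between the tips of the shut fingers; the grasp point (between the pads) lies arm.grip_point_offset behind it (arm.grip_point_offset is the distance from the TCP to the grasp point, in m); z points along the fingers, x is the direction in which the jaws open and shut, and the axes are right-handed (so a half turn about z gives the same grasp; the last joint's range is limited). The gripper opens to 92 mm and grips with 3 to 60 N. Pads are 19 mm wide; open, the fingers measure 130 mm over their backs; the gripper's body (75 mm by 190 mm) begins 47 mm behind the grasp point.
Start: joints at [1.484, 0.501, -0.427, 1.55, 0.221, 1.138, -0.21], TCP at [0.223, -0.611, 0.227] pointing down, gripper open.
Joint ranges: [-2.88, 2.88], [-0.31, 2.03], [-1.54, 1.56], [0.2, 2.42], [-1.41, 4.55], [0.19, 2.02], [-2.57, 2.57]. Speed limits (rad/s): [2.57, 2.57, 3.14, 3.14, 3.14, 3.14, 3.14].

### API

Orientations are given as a 3x3 rotation matrix whose columns are the frame's x, y, z axes.
In Python, from station import arm, camera, sign_off gives the robot as it stands.
- The arm moves only by the tool move_arm, never from a script. Its argument "increments" is one flat list of numbers, 7 for each row, row after row: the shift along the tool's x, y, z in m, then the turn, a rotation vector about the tool's x, y, z in degrees, then the opening, from 0 (shut) to 1 (fully open). A call has 1 to 10 rows; each row is the pose to reach, as a shift and turn from the pose measured when the call began, along the tool's axes at that moment; what a row does not reach only later rows make up. A row lasts 1/10 s, in which the tool goes at most 50 mm and 8.59 degrees, less where a joint would pass 70% of its speed; a pose out of reach is approached as far as the arm can. A call with a gripper value outside its range is refused whole. The fingers move at their own pace and stop on an object; "grip_force" is the grip in N (left out, the last holds). Time passes only in rows, so rows that repeat a pose let the fingers close. It gives the time, the measured TCP pose, the force and the opening at its end, in the units of the state.
- arm.state(): the state, without advancing time (a new reading comes with each control period).
- camera(name): name is "side" or "top"; returns a dict with "pixels" (420x560x3 uint8, red, green, blue), "mtx" (3x3 intrinsics, pixels), "T" (4x4, takes a point from camera to world coordinates). Camera axes: x right, y down, z forward; pixel columns grow to the right and rows downward; lengths in m; the calibration is good to about 2 mm. A picture is of the moment at which its call begins. There is no depth.
- sign_off(): hands the job in, once; it reports no verdict.
The state is a dict: "t": time; "qpos": joint angles; "dq": joint speeds; "effort": joint torques, N m; "position": TCP position; "orientation": TCP orientation; "contact_force": force on the tool from outside, world axes, zero at the start; "ft_torque": the same for the moment, N m; "finger_gap": finger opening in m.
Only numpy, scipy, OpenCV 4.12 (cv2) and the standard library are available. Lean on these libraries where they do the work, as an engineer would, in place of code of your own. Each camera call takes 0.05 s, during which the arm holds its last target.

### The job

The repaired handset still lies in its holder with its battery bare, perhaps a little off the holder's middle. Take the back cover off the donor handset by squeezing its two side tabs together and lifting, fit it on the repaired handset by feel and press it gently but fully home, so that both tabs spring out and it stays shut by itself. Use no more squeeze or push than the plastic bears, and leave the other things on the bench as they are.

Things in the scene. Friction and masses are not known exactly. Their poses are not given: they have to be found in the camera images.
- cover_center (a point): the loose dark grey back cover, about 85 g, at its centre: 9 mm above the underside of its flange, half-way up what shows. x along it, z up. Flange 84 (x) x 49 (y) x 4 mm; raised back 80 x 47 mm, up to 16 mm above the flange's underside. It fits either way round. Latched, this point is 9 to 10 mm above the rim; unlatched, the sprung battery stands the cover 3 mm higher
- cover: the same cover, origin at the centre of its flange's underside, which lies on the handset's rim when shut. Below it a lip 74 x 41 mm, 4 mm deep, plugs into the battery opening with 1 mm play all round; under it a rib 54 x 16 mm, to 9 mm below the flange, bears on the battery. Cover and handset crack if pushed together or pulled apart with more than 40 N
- tab_a_pad (a point): middle of the outer face of tab a's ribbed thumb pad, at mid-length on the cover's +y side: 34 mm from the cover's centre line when out, 30 mm when squeezed fully in. Pad 24 mm long (along x) and 14 mm high, from 3 to 17 mm above the flange's underside
- tab_b_pad (a point): the same for tab b, on the cover's -y side. Over both pads the cover measures 68 mm with the tabs out, 60 mm with them squeezed in
- tab_a (a joint): how far tab a is pushed in towards tab b: 0 = out, 0.004 = fully in. Its spring resists with 2 N at first, 8 N fully in, some 2 N more while the latched hook is loaded. The hook reaches 11 mm below the flange and catches 2.5 mm under the rim: the cover comes free only with both tabs in by over 3 mm. Its sloped underside can also snap past the rim. The plastic cracks if a pad is pressed with over 30 N
- tab_b (a joint): the same for tab b, pushed in towards tab a
- donor_bay (a point): centre of the battery opening of the donor handset (the one that wears the cover at the start), at the level of the rim on which the flange lies, 34 mm above the bench; x along the handset, z up. All handsets here: opening 76 (x) x 43 (y) mm in a 4 mm thick rim with a 1 mm chamfer
- donor: the donor handset, dark grey, face down, with the aluminium holder that grips its ends, fixed to the bench; origin on the bench under the opening's centre. Handset 140 (x) x 50 (y) x 23 mm, 56 mm wide over the end bumpers (further than 52 mm from the centre). Holder base 224 x 64 mm, top 10 mm above the bench. Beside the tabs there is nothing else: fingers may reach down there
- repaired_bay (a point): the holder of the repaired handset (the one with its battery bare): point over the middle of the holder's base at rim level, 34 mm above the bench; x along base and handset. The opening's centre is NOT exactly here: the jaws were set by hand on the rods, so handset and opening lie up to 10 mm off along x, either way (across they are centred). Find the opening by feel or by eye
- repaired: the repaired handset's holder, fixed to the bench and made like the donor's; origin on the bench under the middle of its base. Its jaws are screwed tight: handset and jaws stay where they are. A cover let down over 1.5 mm off along x stands with one end of its lip (4 mm deep) on the rim, that end up to 4 mm too high, and cannot be pushed home
- repaired_pack (a joint): the light grey battery pack in the repaired handset, 66 x 26 mm, on sprung contacts; how far it is pushed down. At 0 its top is 6 mm below the rim; the cover's rib must push it down 3 mm, which takes 3 N at first and 9 N with the cover home (0.003). Then the flange meets the rim and resists hard. The hooks catch only if the cover is within 0.8 mm of home when the tabs spring out
- screwdriver: bystander, to be left alone: black-handled screwdriver, 160 mm, lying between the handsets; origin at its underside
- power_bank: bystander, to be left alone: white power bank, 138 x 68 x 20 mm; origin at its underside
- phone_frame: bystander, to be left alone: black phone frame, a flat open tray 146 x 72 x 8 mm; origin at its underside
- cell: bystander, to be left alone: flat white phone cell 66 x 46 x 6 mm; origin at its underside
- parts_tray: bystander, to be left alone: white divided parts tray 130 x 100 x 22 mm; origin at its underside
- tape: bystander, to be left alone: roll of tape, 64 mm across, 18 mm high; origin at its underside
- brush: bystander, to be left alone: wooden brush, 170 mm; origin at its underside
- alcohol: bystander, to be left alone: clear bottle, 56 mm across, 110 mm high; origin at its underside
Things that resemble listed ones, but are neither listed nor needed, are in the scene too. Of the things like the cover, leave any that is blue; of the rest the smaller one is meant.

How it is judged:
On the way, in this order (a step that is already met when the one before it is completed fails the run):
1. the cover is off the donor handset and clear of it (distance between cover_center and donor_bay above 0.04 m), for 0.2 s.
2. the cover is home on the repaired handset with both tabs sprung out (horizontal distance between cover_center and repaired_bay below 0.014 m and z of cover_center in the frame of repaired_bay between 0.0065 and 0.0115 m and angle between the x axis of cover_center and the x axis of repaired_bay, either way round below 0.07 rad and angle between cover_center's own z axis and vertical below 0.05 rad and value of joint each of tab_a, tab_b below 0.0012 m), for 0.2 s.
At the end, for the whole second after the job is handed in: The cover is latched on the repaired handset: level and in line, at most 2.5 mm above fully home, within 14 mm of the middle of the holder, the battery pack held down by it by over 1.6 mm, both tabs sprung out to within 1.2 mm, at rest and released (all of step 2 and linear speed of cover below 0.01 m/s); the robot touches nothing.
It fails at once if a tab is squeezed with more than 30 N (contact force between the fingers and tab_a above 30 N or contact force between the fingers and tab_b above 30 N).
It fails at once if the cover is forced against a handset with more than 40 N (contact force between cover and donor above 40 N or contact force between cover and repaired above 40 N).
It fails at once if a bystander is moved by more than 30 mm (distance of any of screwdriver, power_bank, phone_frame, cell, parts_tray, tape, brush, alcohol from where it was at the start of the episode above 0.03 m).
It also fails if it takes over 51 s, if anything falls off the work surface, if the arm or the gripper's body presses on something with over 40 N, if the wrist force passes 120 N, or if a joint passes its speed limit or range.

## Working session

There is one attempt and no reset: what is moved stays moved. The work goes in short steps, Python scripts to look and compute and a tool call to move; the robot and the scene stay as the last step left them, time stands still between calls to the robot, and variables do not carry over. Pictures are saved under pics/ and viewed, and the job is handed in when it is done.

Besides the shell and the picture viewer there is one more tool, called after "Request:" in YAML: its name, and indented under it one key for each argument. move_arm: Moves the arm, as the interface text tells. Its arguments: {"type":"object","properties":{"increments":{"type":"array","items":{"type":"number"}},"grip_force":{"type":"number"}},"required":["increments"]}

```bash
mkdir -p pics; ls; python3 - <<'E'
from station import arm,camera
import cv2,numpy as np
np.set_printoptions(precision=4,suppress=True)
for n in("side","top"):
    c=camera(n);cv2.imwrite(f"pics/{n}0.png",c["pixels"][:,:,::-1]);print(n,c["mtx"],c["T"])
s=arm.state();print(s,arm.grip_point_offset)
E
```

```text
pics
side [[390.8771   0.     278.8015]
 [  0.     390.8771 202.9768]
 [  0.       0.       1.    ]] [[-0.964  -0.1889  0.1871  0.2956]
 [-0.2655  0.6469 -0.7149  0.8047]
 [ 0.014  -0.7388 -0.6737  0.8098]
 [ 0.      0.      0.      1.    ]]
top [[405.7211   0.     287.9575]
 [  0.     405.7211 203.2851]
 [  0.       0.       1.    ]] [[ 0.0277 -0.982   0.1869  0.3455]
 [-0.9996 -0.0259  0.0119 -0.005 ]
 [-0.0069 -0.1871 -0.9823  1.1024]
 [ 0.      0.      0.      1.    ]]
{'t': 0.1, 'qpos': array([ 1.4842,  0.5018, -0.4268,  1.5514,  0.2208,  1.1383, -0.2104]), 'dq': array([ 0.0004, -0.0029, -0.0002, -0.0025, -0.0004,  0.0008,  0.0009]), 'effort': array([ -0.011 , -56.7869,  -5.8382, -27.9913,  -0.0689,   0.0241,
         0.0001]), 'position': array([ 0.2225, -0.6101,  0.2258]), 'orientation': array([[ 0.3427, -0.9395, -0.0006],
       [-0.9395, -0.3427,  0.0017],
       [-0.0018, -0.    , -1.    ]]), 'contact_force': array([0.8953, 0.7648, 0.3857]), 'ft_torque': array([-0.0019,  0.024 ,  0.0144]), 'finger_gap': 0.09179025757478253} 0.0188
```

View pics/side0.png

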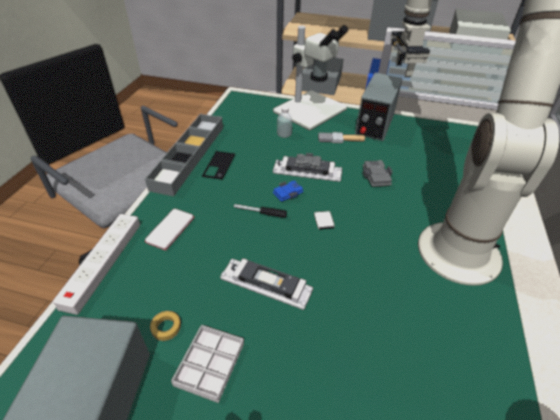

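View pics/top0.png

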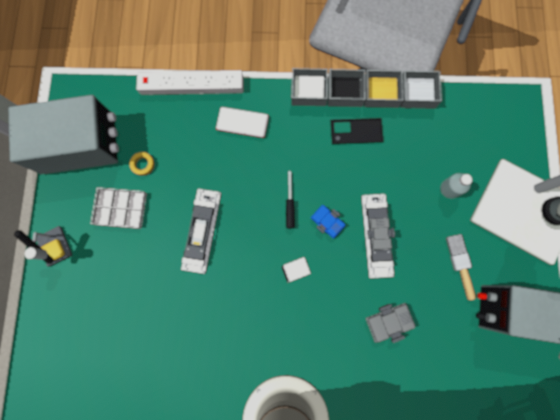

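```bash
python3 - <<'E'
import cv2,numpy as np
t=cv2.imread("pics/top0.png");s=cv2.imread("pics/side0.png")
f=lambda im,x,y,w,h,k:cv2.resize(im[y:y+h,x:x+w],None,fx=k,fy=k,interpolation=cv2.INTER_CUBIC)
cv2.imwrite("pics/c1.png",f(t,340,185,90,165,3.5))
cv2.imwrite("pics/c2.png",f(t,170,180,70,100,5))
a=f(s,265,140,140,60,5);cv2.imwrite("pics/c3.png",a)
cv2.imwrite("pics/c4.png",f(s,215,250,105,65,6))
E
```

```text
(no output)
```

View pics/c1.png

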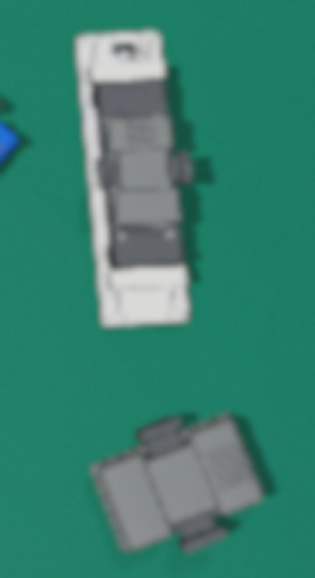

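View pics/c2.png

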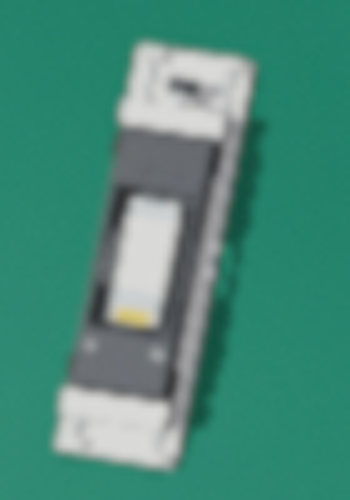

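View pics/c3.png

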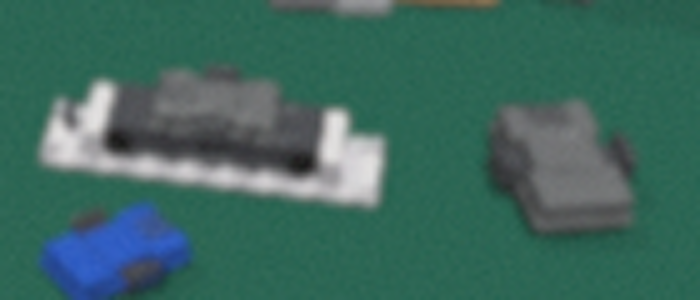

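View pics/c4.png

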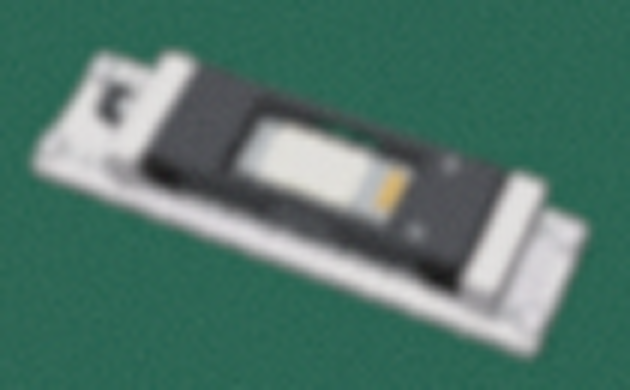

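```bash
cat > h.py <<'E'
import cv2,numpy as np
np.set_printoptions(precision=4,suppress=True)
def ray(c,uv,z):
    uv=np.atleast_2d(uv).astype(float);d=np.c_[uv,np.ones(len(uv))]@np.linalg.inv(c["mtx"]).T@c["T"][:3,:3].T
    o=c["T"][:3,3];return o+d*((z-o[2])/d[:,2])[:,None]
def proj(c,P):
    P=np.atleast_2d(P);q=(P-c["T"][:3,3])@c["T"][:3,:3]@c["mtx"].T;return q[:,:2]/q[:,2:]
E
python3 - <<'E'
from h import *
from station import camera
import pickle
C={n:camera(n) for n in("top","side")};pickle.dump(C,open("C.pkl","wb"))
rois={"top":{"don":(355,185,50,98),"rep":(172,180,58,100)},"side":{"don":(268,145,80,38),"rep":(215,250,105,65)}}
for n in C:
    hsv=cv2.cvtColor(C[n]["pixels"],cv2.COLOR_RGB2HSV)
    for k,(x,y,w,h) in rois[n].items():
        sub=hsv[y:y+h,x:x+w]
        notgreen=((sub[...,1]<90)).astype(np.uint8)
        white=((sub[...,1]<60)&(sub[...,2]>150)).astype(np.uint8)
        for nm,m,zz in(("base",notgreen,.005),("white",white,.01)):
            nc,l,st,ct=cv2.connectedComponentsWithStats(m)
            i=1+np.argsort(-st[1:,4])[:3];
            print(n,k,nm,st[i],ct[i]+[x,y])
        print(sub[h//2,::2].tolist() if n=="top" else "")
E
```

```text
top don base [[   6    8   34   86 2273]] [[377.4448 235.7162]]
top don white [[  7   9  32  85 934]] [[375.1777 238.4647]]
[[83, 193, 128], [83, 195, 127], [82, 193, 128], [82, 193, 128], [81, 161, 128], [79, 12, 174], [120, 3, 163], [105, 19, 105], [107, 24, 97], [103, 17, 105], [98, 8, 136], [90, 7, 141], [90, 9, 141], [96, 9, 141], [96, 9, 140], [96, 9, 140], [96, 10, 122], [109, 20, 104], [109, 22, 93], [99, 25, 103], [82, 112, 89], [82, 194, 83], [82, 192, 85], [83, 194, 112], [83, 194, 126]]
top rep base [[   8    8   41   86 2142]] [[200.9178 230.9832]]
top rep white [[ 21   8  27  20 382]
 [  9  77  25  17 324]
 [ 20  39  14  26 249]] [[206.4686 197.7827]
 [192.7716 265.2407]
 [198.5863 231.0602]]
[[83, 173, 137], [83, 173, 137], [83, 174, 136], [83, 176, 136], [83, 176, 136], [83, 176, 135], [83, 176, 135], [82, 179, 135], [82, 136, 129], [90, 27, 104], [105, 13, 114], [30, 1, 188], [30, 2, 217], [30, 2, 217], [30, 2, 217], [30, 2, 215], [60, 2, 167], [110, 19, 82], [105, 17, 92], [130, 6, 138], [110, 5, 161], [80, 86, 128], [82, 191, 111], [82, 183, 114], [83, 184, 133], [83, 182, 133], [82, 184, 132], [83, 185, 132], [82, 186, 133]]
side don base [[   4    8   71   29 1414]
 [  13   37    5    1    5]] [[307.8586 167.4717]
 [283.     182.    ]]
side don white [[  6  11  68  25 459]] [[309.2658 170.7407]]

side rep base [[   5    8   94   52 2505]] [[267.6719 282.1242]]
side rep white [[  6   9  91  50 972]
 [ 40  21  28  15 230]] [[267.535  285.2428]
 [267.7348 277.6522]]
```

```bash
cat >> h.py <<'E'
def rect(c,cx,cy,z,hx=.13,hy=.07,s=.0005):
    # out image: rows down = -x... row0 = x max ; cols right = -y
    W,H=int(2*hy/s),int(2*hx/s)
    P=np.array([[cx+hx,cy+hy,z],[cx+hx,cy-hy,z],[cx-hx,cy-hy,z],[cx-hx,cy+hy,z]])
    M=cv2.getPerspectiveTransform(np.float32([[0,0],[W,0],[W,H],[0,H]]),np.float32(proj(c,P)))
    return cv2.warpPerspective(c["pixels"],M,(W,H),flags=cv2.INTER_CUBIC|cv2.WARP_INVERSE_MAP)
E
python3 - <<'E'
from h import *
import pickle
C=pickle.load(open("C.pkl","rb"))
print(ray(C["top"],[[377.4,235.7],[199,231],[392,323]],.034))
d=ray(C["top"],[[377.4,235.7]],.034)[0];r=ray(C["top"],[[199,231]],.034)[0]
print(d,r)
for k,p in(("d",d),("r",r)):
    for n in C:
        im=np.hstack([rect(C[n],p[0],p[1],z) for z in(.01,.034)])
        cv2.imwrite(f"pics/r_{k}_{n}.png",im[:,:,::-1])
E
```

```text
[[ 0.468  -0.2302  0.034 ]
 [ 0.4678  0.2416  0.034 ]
 [ 0.247  -0.2641  0.034 ]]
[ 0.468  -0.2302  0.034 ] [0.4678 0.2416 0.034 ]
```

View pics/r_d_top.png

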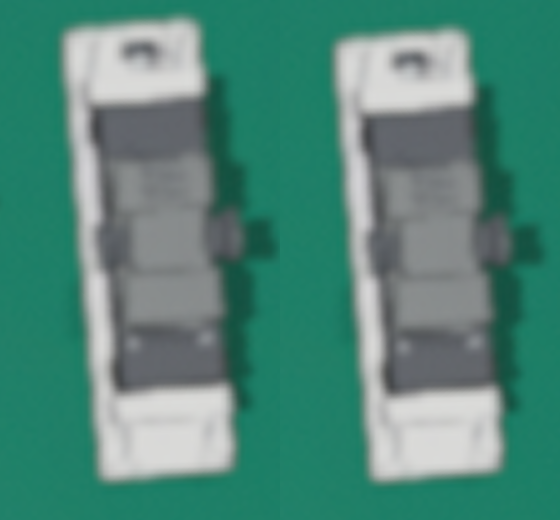

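View pics/r_r_top.png

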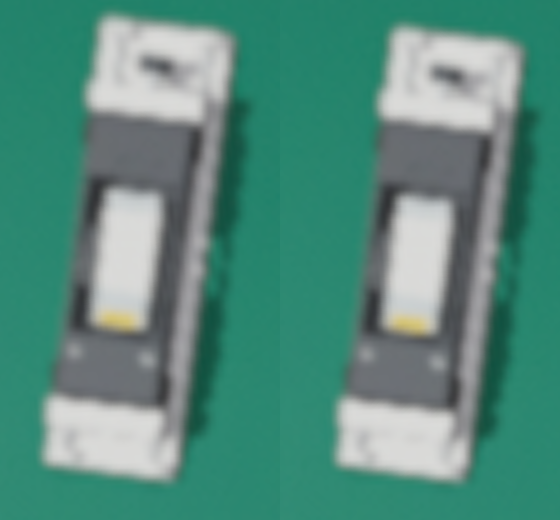

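View pics/r_r_side.png

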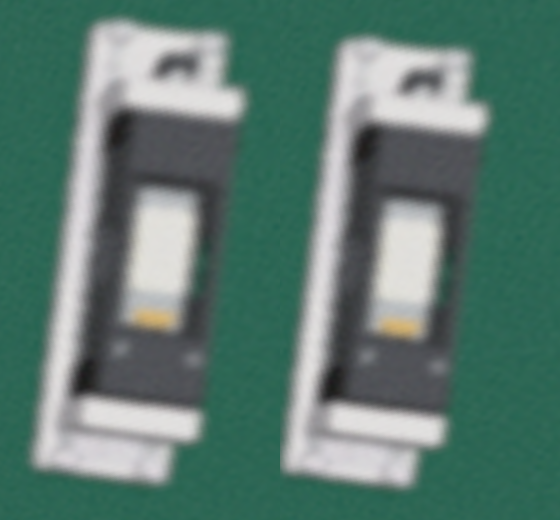

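```bash
cat >> h.py <<'E'
def rectp(c,cx,cy,yaw,z,hx=.13,hy=.06,s=.0005):
    # image: cols right = local +x, rows down = local -y
    R=np.array([[np.cos(yaw),-np.sin(yaw)],[np.sin(yaw),np.cos(yaw)]])
    W,H=int(2*hx/s),int(2*hy/s)
    L=np.array([[-hx,hy],[hx,hy],[hx,-hy],[-hx,-hy]])@R.T+[cx,cy]
    M=cv2.getPerspectiveTransform(np.float32([[0,0],[W,0],[W,H],[0,H]]),np.float32(proj(c,np.c_[L,np.full(4,z)])))
    return cv2.warpPerspective(c["pixels"],M,(W,H),flags=cv2.INTER_CUBIC|cv2.WARP_INVERSE_MAP)
E
python3 - <<'E'
from h import *
import pickle
C=pickle.load(open("C.pkl","rb"))
for k,(p,y) in {"d":((.468,-.2302),.078),"r":((.4678,.2416),-.128)}.items():
    for n in C:
        im=np.vstack([rectp(C[n],*p,y,z) for z in((.01,.05) if k=="d" else (.01,.034))])
        for i in range(20,520,20): cv2.line(im,(i,0),(i,4 if i%100 else 12),(255,255,0),1)
        for i in range(20,480,20): cv2.line(im,(0,i),(4 if i%100 else 12,i),(255,255,0),1)
        im=cv2.resize(im,None,fx=1.25,fy=1.25)
        cv2.imwrite(f"pics/q_{k}_{n}.png",im[:,:,::-1])
        # angle from green/non-green edges of base at z=.01
        b=rectp(C[n],*p,y,.01);hs=cv2.cvtColor(b,cv2.COLOR_RGB2HSV);m=hs[...,1]<90
        for nm in("top","bot"):
            pts=[]
            for u in range(45,480,3):
                w=np.where(m[:,u])[0]
                if len(w): pts.append((u,w[0] if nm=="top" else w[-1]))
            pts=np.float32(pts);l=cv2.fitLine(pts,cv2.DIST_HUBER,0,.01,.01).ravel();print(k,n,nm,"extra yaw",-l[1]/l[0],"row at mid",l[3]+(260-l[2])*l[1]/l[0])
        cols=[]
        for v in range(70,170,5):
            w=np.where(m[v])[0]
            cols.append((w[0],w[-1]))
        print(np.median(cols,0),np.array(cols)[::3].tolist())
E
```

```text
d top top extra yaw 0.008166577 row at mid 59.024437
d top bot extra yaw 0.0071581644 row at mid 200.33876
[ 41. 499.] [[42, 497], [41, 499], [41, 498], [41, 499], [42, 500], [41, 499], [41, 499]]
d side top extra yaw 0.006753636 row at mid 34.81311
d side bot extra yaw -0.0 row at mid 239.0
[ 33. 498.] [[33, 496], [34, 497], [34, 498], [33, 498], [32, 498], [33, 498], [33, 497]]
r top top extra yaw 0.00010823625 row at mid 51.028366
r top bot extra yaw -0.0036459493 row at mid 187.52635
[ 43. 500.] [[43, 501], [43, 500], [43, 500], [42, 501], [43, 500], [42, 500], [42, 501]]
r side top extra yaw -0.0055142613 row at mid 34.823124
r side bot extra yaw -0.0048638526 row at mid 201.253
[ 36. 497.] [[37, 500], [36, 499], [36, 496], [36, 497], [36, 496], [36, 497], [36, 499]]
```

View pics/q_d_top.png

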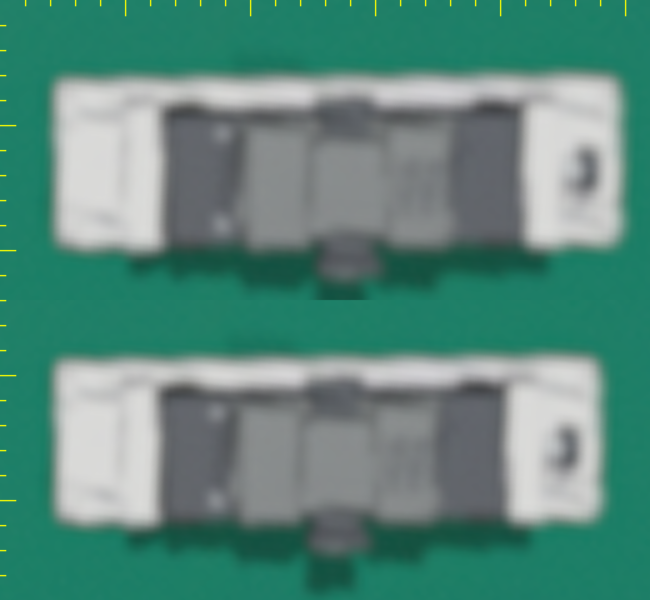

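View pics/q_d_side.png

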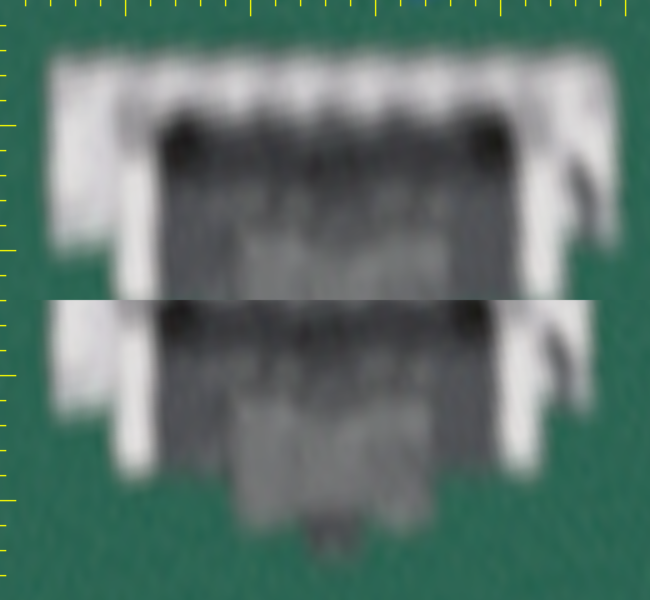

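View pics/q_r_top.png

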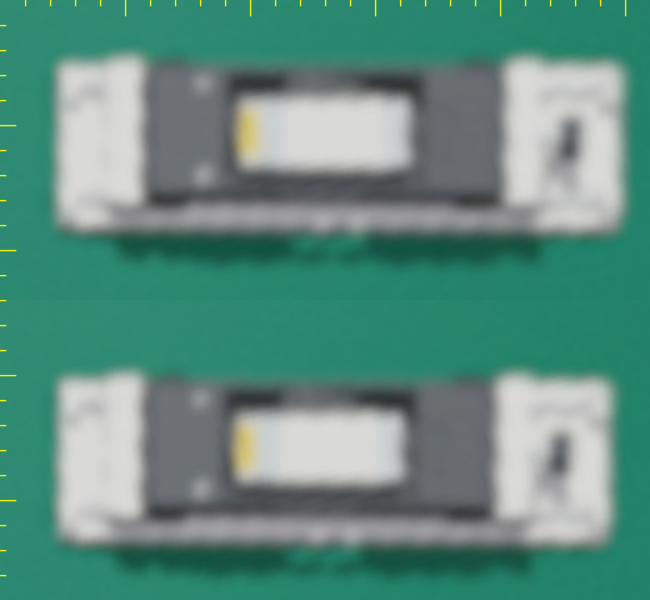

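View pics/q_r_side.png

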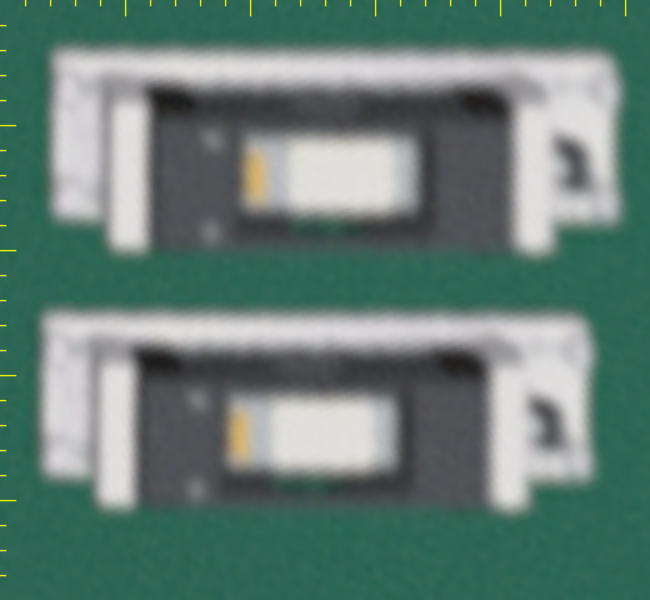

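```bash
cat >> h.py <<'E'
def goal(s,p,tx):  # p world TCP, tx angle(rad) of tool x in world, tool down
    R=s["orientation"];x=np.array([np.cos(tx),np.sin(tx),0]);z=np.array([0,0,-1.]);G=np.c_[x,np.cross(z,x),z]
    rv=cv2.Rodrigues(R.T@G)[0].ravel()*180/np.pi
    return R.T@(np.array(p)-s["position"]),rv
E
python3 - <<'E'
from h import *
from station import arm
s=arm.state();print(*goal(s,[.4728,-.2338,.2],-np.pi/2+.085))
E
```

```text
[-0.2678 -0.364   0.0264] [ 0.0044  0.0697 15.1763]
```

Candidates for the cover are, in the top view:
- The cover on the donor at (378,236).
- A larger loose grey cover at (392,323).
- A blue cover at (328,221).

I choose the one on the donor: it is not blue, it is the smaller grey one, and the c1 crop shows it worn by a handset in its holder. The bare-battery handset is at (199,231).

Request:
move_arm:
  increments: [-0.03, -0.04, 0.0, 0, 0, 2, 1, -0.06, -0.08, 0.005, 0, 0, 4, 1, -0.09, -0.12, 0.01, 0, 0, 6, 1, -0.12, -0.16, 0.012, 0, 0, 8, 1, -0.15, -0.2, 0.015, 0, 0, 10, 1, -0.18, -0.24, 0.018, 0, 0, 12, 1, -0.21, -0.285, 0.02, 0, 0, 13.5, 1, -0.24, -0.325, 0.024, 0, 0.07, 14.5, 1, -0.262, -0.355, 0.026, 0, 0.07, 15.2, 1, -0.268, -0.364, 0.026, 0, 0.07, 15.2, 1]
  grip_force: 16

```text
t: 1.2
position: [0.4755, -0.2276, 0.2006]
orientation: [[0.092, -0.996, 0.001], [-0.996, -0.092, 0.002], [-0.002, -0.002, -1.0]]
contact_force: [-0.5, 0.2, -0.1]
finger_gap: 0.0917
```

```bash
python3 - <<'E'
from h import *
from station import arm
s=arm.state();print(s["position"],*goal(s,[.4728,-.2338,.075],-np.pi/2+.085))
E
```

```text
[ 0.4755 -0.2276  0.2006] [0.0061 0.0034 0.1255] [-0.094   0.12    0.4291]
```

Request:
move_arm:
  increments: [0.003, 0.002, 0.025, -0.09, 0.12, 0.4, 1, 0.006, 0.0034, 0.055, -0.09, 0.12, 0.4, 1, 0.006, 0.0034, 0.085, -0.09, 0.12, 0.4, 1, 0.006, 0.0034, 0.11, -0.09, 0.12, 0.4, 1, 0.006, 0.0034, 0.122, -0.09, 0.12, 0.4, 1, 0.006, 0.0034, 0.1255, -0.09, 0.12, 0.4, 1, 0.006, 0.0034, 0.1255, -0.09, 0.12, 0.4, 1]

```text
t: 1.9
position: [0.473, -0.2339, 0.0752]
orientation: [[0.085, -0.996, 0.0], [-0.996, -0.085, 0.0], [-0.0, -0.0, -1.0]]
contact_force: [0.9, -0.4, 0.9]
finger_gap: 0.0919
```

```bash
python3 - <<'E'
from h import *
from station import arm,camera
s=arm.state();print(s["position"],s["contact_force"],s["orientation"])
for n in("top","side"):
    c=camera(n);cv2.imwrite(f"pics/{n}1.png",c["pixels"][:,:,::-1])
    uv=proj(c,s["position"])[0];print(n,uv)
    x,y=int(uv[0])-50,int(uv[1])-60
    a=cv2.resize(c["pixels"][y:y+100,x:x+110],None,fx=6,fy=6,interpolation=cv2.INTER_CUBIC)
    cv2.circle(a,tuple(int(t) for t in ((uv-[x,y]+.5)*6)),3,(255,0,0),-1)
    cv2.imwrite(f"pics/g1{n}.png",a[:,:,::-1])
E
```

```text
[ 0.473  -0.2339  0.0752] [ 0.8896 -0.4181  0.905 ] [[ 0.0851 -0.9964  0.0001]
 [-0.9964 -0.0851  0.0001]
 [-0.0001 -0.0001 -1.    ]]
top [382.2269 232.0332]
side [307.8803 152.9571]
```

View pics/g1top.png

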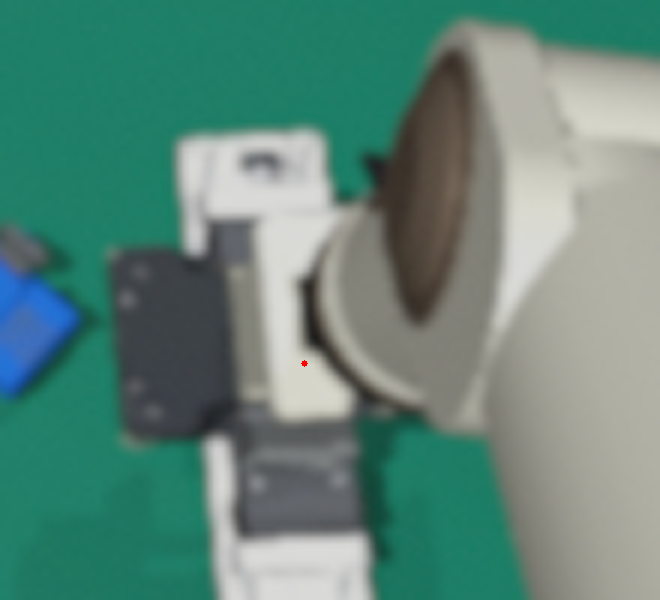

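View pics/g1side.png

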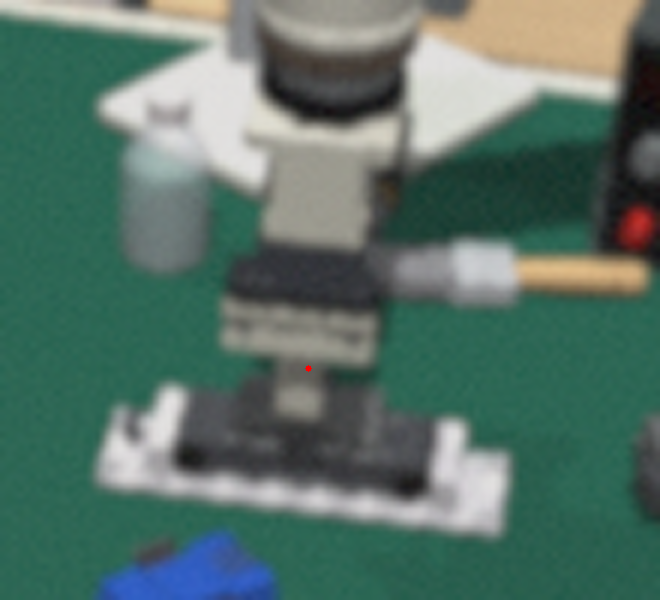

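```bash
python3 - <<'E'
from h import *
import pickle
C=pickle.load(open("C.pkl","rb"));c=C["side"]
p=np.array([.473,-.2339,.0752]);yd=np.array([-.0851,.9964,0]);xd=np.array([.9964,.0851,0])
x,y=307-50,152-60
for dy in(.046,.065):
  for dx in(-.0095,.0095): print(dy,dx,(proj(c,p+yd*dy+xd*dx)[0]-[x,y]+.5)*6)
# cover pad +y at its top, and back top edges, assuming cover center below tcp
for dx in(-.012,.012): print("pad",(proj(c,p*[1,1,0]+[0,0,.051]+yd*.034+xd*dx)[0]-[x,y]+.5)*6)
for dx in(-.04,.04):
  for dy in(-.0235,.0235):print("back",(proj(c,p*[1,1,0]+[0,0,.050]+yd*dy+xd*dx)[0]-[x,y]+.5)*6)
im=cv2.imread("pics/side1.png")[120:175,285:335]
cv2.imwrite("pics/g1z.png",cv2.resize(im,None,fx=12,fy=10,interpolation=cv2.INTER_CUBIC))
E
```

```text
0.046 -0.0095 [314.9082 420.3811]
0.046 0.0095 [279.18   416.0689]
0.065 -0.0095 [310.3039 441.656 ]
0.065 0.0095 [274.1809 437.2537]
pad [319.3735 444.3913]
pad [275.1381 438.9963]
back [382.3882 390.6465]
back [373.2141 440.666 ]
back [239.6397 373.7083]
back [226.7071 422.8792]
```

View pics/g1z.png

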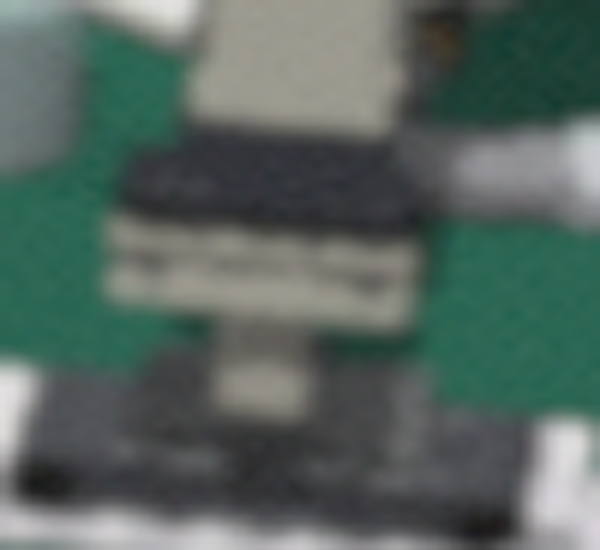

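Request:
move_arm:
  increments: [0, 0, 0.015, 0, 0, 0, 1, 0, 0, 0.032, 0, 0, 0, 1, 0, 0, 0.044, 0, 0, 0, 1, 0, 0, 0.05, 0, 0, 0, 1, 0, 0, 0.05, 0, 0, 0, 0.83, 0, 0, 0.05, 0, 0, 0, 0.78, 0, 0, 0.05, 0, 0, 0, 0.76, 0, 0, 0.05, 0, 0, 0, 0.75]
  grip_force: 14

```text
t: 2.8
position: [0.4744, -0.2347, 0.0268]
orientation: [[0.085, -0.996, 0.003], [-0.996, -0.085, -0.002], [0.002, -0.003, -1.0]]
contact_force: [1.0, -0.7, -0.5]
finger_gap: 0.07
```

Request:
move_arm:
  increments: [0, 0, 0.0015, 0, 0, 0, 0.74, 0, 0, 0.0015, 0, 0, 0, 0.73, 0, 0, 0.0015, 0, 0, 0, 0.725]

```text
t: 3.1
position: [0.4748, -0.2349, 0.0257]
orientation: [[0.085, -0.996, 0.004], [-0.996, -0.085, -0.002], [0.003, -0.004, -1.0]]
contact_force: [0.0, 0.2, 3.2]
finger_gap: 0.0669
```

```bash
python3 - <<'E'
from h import *
from station import arm
s=arm.state();R=s["orientation"];print(s["position"],R.T@s["contact_force"],s["finger_gap"],goal(s,[.4725,-.234,.025],-np.pi/2+.085))
E
```

```text
[ 0.4748 -0.2349  0.0257] [-0.1528 -0.0531 -3.1756] 0.06686902580866295 (array([-0.0011,  0.0022,  0.0007]), array([-0.2033, -0.1524,  0.0159]))
```

Request:
move_arm:
  increments: [0, 0, 0, 0, 0, 0, 0.78, 0, 0.0015, 0, -0.2, -0.15, 0, 0.78, 0, 0.003, 0.0007, -0.2, -0.15, 0, 0.78, 0, 0.003, 0.0007, -0.2, -0.15, 0, 0.78, 0, 0.003, 0.0007, -0.2, -0.15, 0, 0.74]

```text
t: 3.6
position: [0.4716, -0.235, 0.0248]
orientation: [[0.085, -0.996, -0.0], [-0.996, -0.085, 0.0], [-0.0, 0.0, -1.0]]
contact_force: [-0.9, -1.6, 0.4]
finger_gap: 0.069
```

```bash
python3 - <<'E'
from h import *
from station import arm,camera
s=arm.state();R=s["orientation"];print(s["position"],R.T@s["contact_force"],s["finger_gap"],goal(s,[.4725,-.234,.025],-np.pi/2+.085))
c=camera("side");cv2.imwrite("pics/side2.png",c["pixels"][:,:,::-1])
im=c["pixels"][125:185,265:350,::-1]
cv2.imwrite("pics/g2z.png",cv2.resize(im,None,fx=9,fy=9,interpolation=cv2.INTER_CUBIC))
E
```

```text
[ 0.4716 -0.235   0.0248] [ 1.4931  1.0362 -0.4109] 0.0690039009218593 (array([-0.0009, -0.001 , -0.0002]), array([0.017 , 0.0143, 0.0148]))
```

View pics/g2z.png

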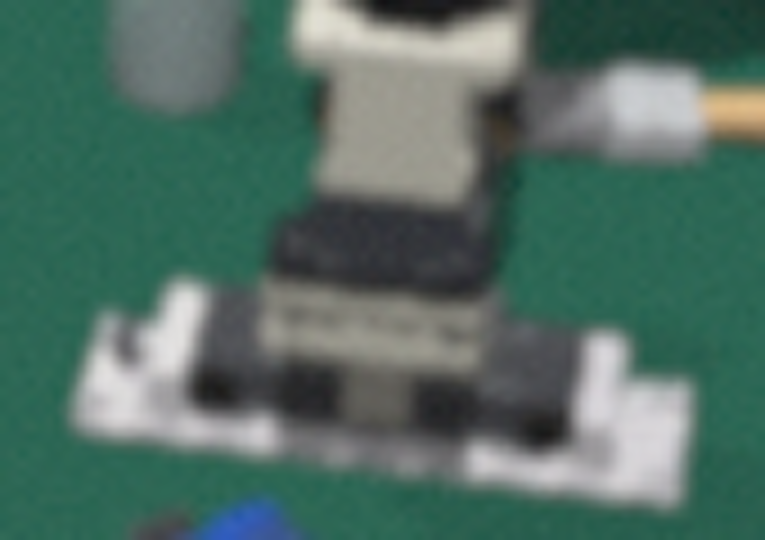

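Request:
move_arm:
  increments: [0, 0, 0, 0, 0, 0, 0.72, 0, 0, 0, 0, 0, 0, 0.7, 0, 0, 0, 0, 0, 0, 0.68, 0, 0, 0, 0, 0, 0, 0.66, 0, 0, 0, 0, 0, 0, 0.64, 0, 0, 0, 0, 0, 0, 0.62, 0, 0, 0, 0, 0, 0, 0.6, 0, 0, 0, 0, 0, 0, 0.6]
  grip_force: 15

```text
t: 4.45
position: [0.4717, -0.2357, 0.0253]
orientation: [[0.085, -0.996, -0.0], [-0.996, -0.085, -0.001], [0.001, 0.0, -1.0]]
contact_force: [-1.6, -1.3, 6.1]
finger_gap: 0.0597
```

Request:
move_arm:
  increments: [0, 0, -0.002, 0, 0, 0, 0.6, 0, 0, -0.004, 0, 0, 0, 0.6, 0, 0, -0.008, 0, 0, 0, 0.6, 0, 0, -0.014, 0, 0, 0, 0.6, 0, 0, -0.022, 0, 0, 0, 0.6, 0, 0, -0.032, 0, 0, 0, 0.6, 0, 0, -0.045, 0, 0, 0, 0.6, 0, 0, -0.06, 0, 0, 0, 0.6, 0, 0, -0.075, 0, 0, 0, 0.6, 0, 0, -0.085, 0, 0, 0, 0.6]

```text
t: 5.45
position: [0.4724, -0.2359, 0.1124]
orientation: [[0.085, -0.996, 0.002], [-0.996, -0.085, -0.002], [0.002, -0.002, -1.0]]
contact_force: [0.3, -1.0, -0.8]
finger_gap: 0.0593
```

```bash
python3 - <<'E'
from h import *
from station import arm,camera
s=arm.state();R=s["orientation"];print(s["position"],s["contact_force"],s["finger_gap"])
for n in("top","side"):
    c=camera(n);cv2.imwrite(f"pics/{n}3.png",c["pixels"][:,:,::-1])
    uv=proj(c,s["position"])[0];x,y=int(uv[0])-60,int(uv[1])-50
    cv2.imwrite(f"pics/g3{n}.png",cv2.resize(c["pixels"][y:y+110,x:x+130,::-1],None,fx=5,fy=5,interpolation=cv2.INTER_CUBIC))
E
```

```text
[ 0.4724 -0.2359  0.1124] [ 0.3345 -0.9931 -0.7503] 0.059286125870248944
```

View pics/g3side.png

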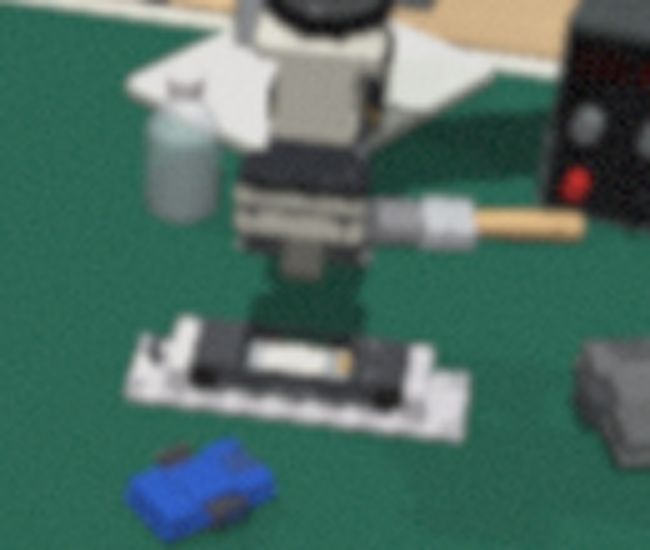

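View pics/g3top.png

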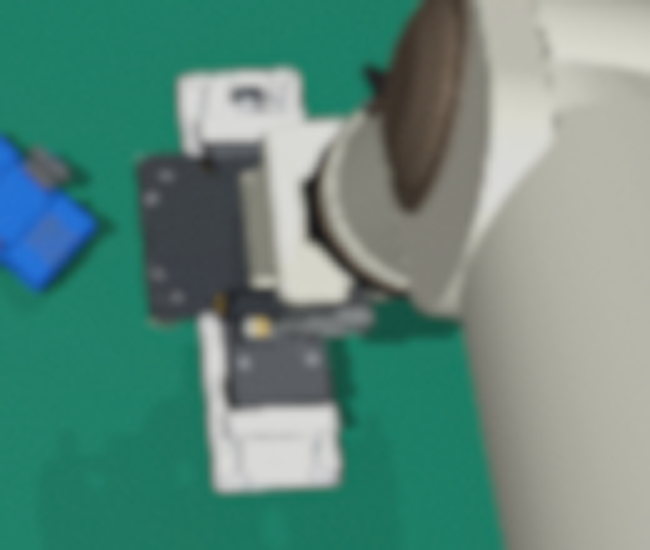

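```bash
python3 - <<'E'
from h import *
import pickle
C=pickle.load(open("C.pkl","rb"))
s3=dict(C["side"]);s3["pixels"]=cv2.imread("pics/side3.png")[:,:,::-1].copy()
def meas(nm,c,p,yaw):
    im=rectp(c,*p,yaw,.028,.05,.035,.00025)
    g=im.max(2);m=((g>140)&(cv2.cvtColor(im,cv2.COLOR_RGB2HSV)[...,1]<160)).astype(np.uint8)
    n,l,st,ct=cv2.connectedComponentsWithStats(m);i=1+np.argmax(st[1:,4]);
    cs=[cv2.moments((l==i).astype(np.uint8))]
    pts=np.argwhere(l==i)[:,::-1].astype(np.float32);r=cv2.minAreaRect(pts)
    b=cv2.boxPoints(r);loc=np.array([(r[0][0]+.5-200)*.25,-(r[0][1]+.5-140)*.25])
    R=np.array([[np.cos(yaw),-np.sin(yaw)],[np.sin(yaw),np.cos(yaw)]])
    w=np.array(p)+R@loc/1000
    u=np.where((l==i).sum(0)>40)[0];v=np.where((l==i).sum(1)>100)[0]
    loc2=np.array([(u[0]+u[-1]+1)/2-200,140-(v[0]+v[-1]+1)/2])*.25
    print(nm,"rect",loc,np.array(r[1])*.25,r[2],"world",w,"runs",loc2,(u[-1]-u[0])*.25,(v[-1]-v[0])*.25,"world2",np.array(p)+R@loc2/1000)
    cv2.imwrite(f"pics/m_{nm}.png",np.vstack([im[:,:,::-1],cv2.merge([m*255]*3)]))
    return
meas("r_top",C["top"],(.4678,.2416),-.131)
meas("r_side",C["side"],(.4678,.2416),-.131)
meas("d_side",s3,(.468,-.2302),.085)
E
```

```text
r_top rect [-2.    2.75] [30.75 69.75] 90.0 world [0.4662 0.2446] runs [-2.     2.625] 68.75 30.0 world2 [0.4662 0.2445]
r_side rect [-3.625  2.375] [31. 67.] 90.0 world [0.4645 0.2444] runs [-3.75   2.375] 66.25 30.0 world2 [0.4644 0.2444]
d_side rect [ 3.0699 -6.177 ] [66.3229 33.3507] 1.6365771293640137 world [ 0.4716 -0.2361] runs [ 3.25  -5.625] 65.25 30.5 world2 [ 0.4717 -0.2355]
```

```bash
python3 -c "
import cv2,numpy as np
cv2.imwrite('pics/mm.png',cv2.resize(np.hstack([cv2.imread(f'pics/m_{k}.png') for k in('r_top','r_side','d_side')]),None,fx=.66,fy=.66))"
```

```text
(no output)
```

View pics/mm.png

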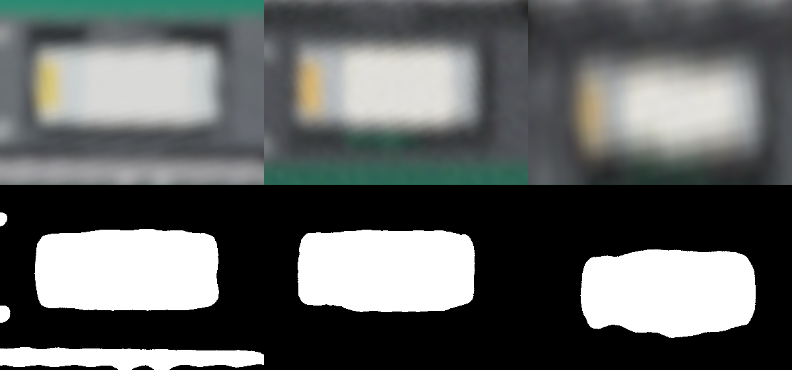

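```bash
python3 - <<'E'
from h import *
from station import arm
s=arm.state();print(s["t"],s["position"],*goal(s,[.4647,.2444,.11],-np.pi/2-.131),*goal(s,[.468,.0,.11],-np.pi/2-.02))
E
```

```text
5.55 [ 0.473  -0.2363  0.1124] [-0.4797 -0.0325  0.0011] [-0.1715 -0.1556 12.3648] [-0.2359 -0.0151  0.0017] [-0.1624 -0.1646  6.005 ]
```

Request:
move_arm:
  increments: [-0.01, -0.001, 0, -0.1, -0.1, 0, 0.6, -0.03, -0.002, 0, -0.1, -0.1, 1, 0.6, -0.065, -0.004, 0, -0.1, -0.1, 2, 0.6, -0.105, -0.007, 0, -0.1, -0.1, 3, 0.6, -0.145, -0.01, 0, -0.1, -0.1, 4, 0.6, -0.185, -0.012, 0, -0.1, -0.1, 5, 0.6, -0.225, -0.015, 0, -0.1, -0.1, 6, 0.6, -0.26, -0.0175, 0, -0.1, -0.1, 7, 0.6, -0.29, -0.02, 0, -0.1, -0.1, 8, 0.6, -0.31, -0.021, 0, -0.1, -0.1, 8.5, 0.6]

```text
t: 6.55
position: [0.4665, 0.0779, 0.1111]
orientation: [[-0.061, -0.998, 0.0], [-0.998, 0.061, 0.0], [-0.0, -0.0, -1.0]]
contact_force: [0.6, 0.4, -0.7]
finger_gap: 0.0599
```

```bash
python3 - <<'E'
from h import *
from station import arm
s=arm.state();print(s["t"],s["position"],s["finger_gap"],*goal(s,[.4647,.2444,.09],-np.pi/2-.131))
E
```

```text
6.55 [0.4665 0.0779 0.1111] 0.05994573631815404 [-0.166   0.0119  0.0211] [-0.0078  0.0084  4.034 ]
```

Request:
move_arm:
  increments: [-0.03, 0.002, 0, 0, 0, 1, 0.6, -0.065, 0.0045, 0, 0, 0, 2, 0.6, -0.1, 0.007, 0.003, 0, 0, 3, 0.6, -0.13, 0.0095, 0.008, 0, 0, 3.5, 0.6, -0.15, 0.011, 0.014, 0, 0, 4, 0.6, -0.161, 0.012, 0.019, 0, 0, 4, 0.6, -0.166, 0.012, 0.021, 0, 0, 4, 0.6, -0.166, 0.012, 0.021, 0, 0, 4, 0.6, -0.166, 0.012, 0.021, 0, 0, 4, 0.6]

```text
t: 7.45
position: [0.4643, 0.2436, 0.0899]
orientation: [[-0.13, -0.991, -0.001], [-0.991, 0.13, -0.001], [0.001, 0.0, -1.0]]
contact_force: [0.3, -0.1, -1.0]
finger_gap: 0.0597
```

```bash
python3 - <<'E'
from h import *
from station import arm,camera
s=arm.state();R=s["orientation"];print(s["position"],s["contact_force"],s["finger_gap"],R[:,0])
for n in("top","side"):
    c=camera(n);cv2.imwrite(f"pics/{n}4.png",c["pixels"][:,:,::-1])
    uv=proj(c,s["position"])[0];x,y=int(uv[0])-60,int(uv[1])-50;print(n,x,y,uv)
    cv2.imwrite(f"pics/g4{n}.png",cv2.resize(c["pixels"][y:y+110,x:x+130,::-1],None,fx=6,fy=5.4,interpolation=cv2.INTER_CUBIC))
E
```

```text
[0.4643 0.2436 0.0899] [ 0.2861 -0.0975 -1.0427] 0.059692825000781644 [-0.1303 -0.9915  0.0008]
top 133 179 [193.1337 229.7176]
side 208 211 [268.7224 261.3757]
```

View pics/g4side.png

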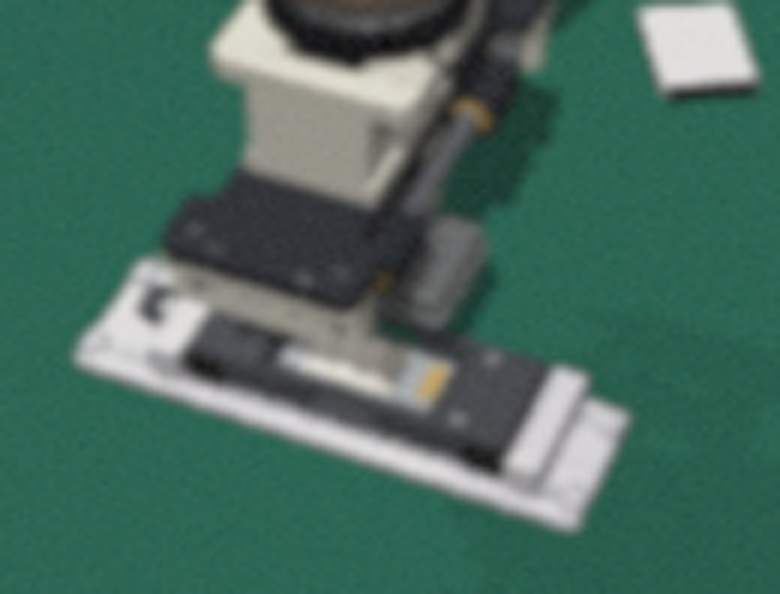

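View pics/g4top.png

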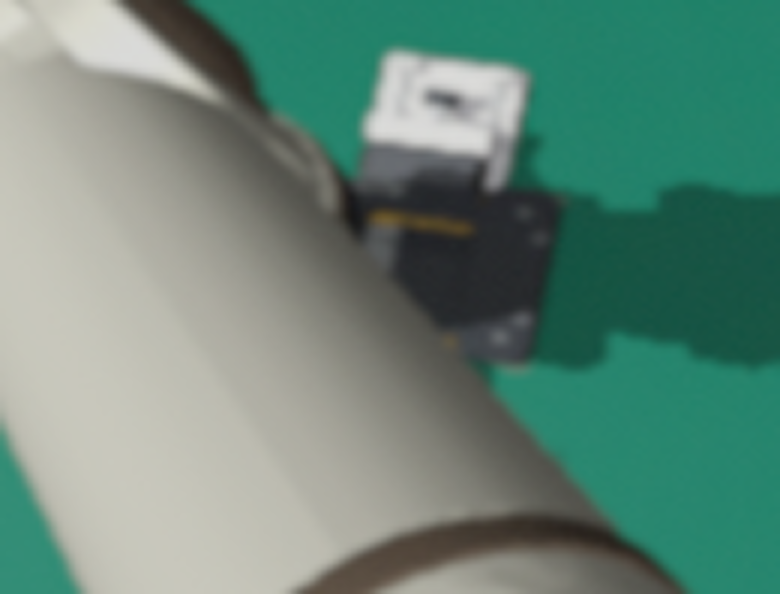

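```bash
python3 - <<'E'
from h import *
import pickle
C=pickle.load(open("C.pkl","rb"));c=C["side"]
im=cv2.imread("pics/side4.png")
p=np.array([.4643,.2436]);a=-.1307
R=np.array([[np.cos(a),-np.sin(a)],[np.sin(a),np.cos(a)]])
x,y=265,238;k=10
z=cv2.resize(im[y:y+55,x:x+60],None,fx=k,fy=k,interpolation=cv2.INTER_CUBIC)
def pt(l,zz): return (proj(c,np.r_[p+R@np.array(l),zz])[0]-[x,y]+.5)*k
for col,l,zz in(((0,0,255),(-.042,.0245),.0986),((0,0,255),(-.042,-.0245),.0986),((255,255,0),(-.04,.0235),.1146),((255,255,0),(-.04,-.0235),.1146),((0,255,255),(-.0095,.03),.0899),((0,255,255),(.0095,.03),.0899)):
    q=pt(l,zz);print(l,q);cv2.circle(z,tuple(int(t) for t in q),3,col,-1)
cv2.imwrite("pics/z4.png",z)
E
```

```text
(-0.042, 0.0245) [167.7455 350.1864]
(-0.042, -0.0245) [248.0747 195.917 ]
(-0.04, 0.0235) [162.5137 299.7071]
(-0.04, -0.0235) [240.6775 151.7454]
(-0.0095, 0.03) [ 26.7328 345.8591]
(0.0095, 0.03) [-48.6162 319.378 ]
```

View pics/z4.png

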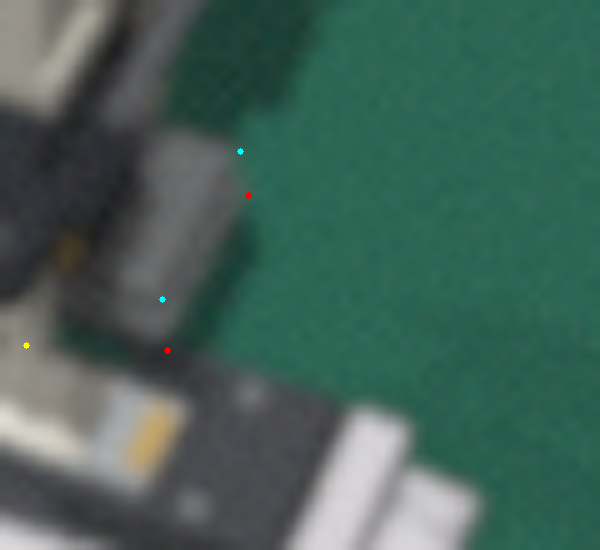

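Request:
move_arm:
  increments: [-0.0008, 0, 0.012, 0, 0, 0, 0.6, -0.0008, 0, 0.026, 0, 0, 0, 0.6, -0.0008, 0, 0.038, 0, 0, 0, 0.6, -0.0008, 0, 0.046, 0, 0, 0, 0.6, -0.0008, 0, 0.049, 0, 0, 0, 0.6, -0.0008, 0, 0.05, 0, 0, 0, 0.6, -0.0008, 0, 0.05, 0, 0, 0, 0.6]

```text
t: 8.25
position: [0.4649, 0.2444, 0.0402]
orientation: [[-0.131, -0.991, 0.0], [-0.991, 0.131, -0.0], [0.0, -0.0, -1.0]]
contact_force: [0.2, 0.8, -1.5]
finger_gap: 0.0598
```

```bash
python3 - <<'E'
from h import *
from station import arm
s=arm.state();print(s["t"],s["position"],s["contact_force"],s["finger_gap"],*goal(s,[.4643,.2444,.034],-np.pi/2-.131))
E
```

```text
8.25 [0.4649 0.2444 0.0402] [ 0.2159  0.8318 -1.5462] 0.059755313035212865 [0.     0.0006 0.0062] [-0.0144 -0.0176 -0.0249]
```

Request:
move_arm:
  increments: [0, 0.0003, 0.0015, 0, 0, 0, 0.6, 0, 0.0003, 0.003, 0, 0, 0, 0.6, 0, 0.0003, 0.0045, 0, 0, 0, 0.6, 0, 0.0003, 0.006, 0, 0, 0, 0.6, 0, 0.0003, 0.0075, 0, 0, 0, 0.6, 0, 0.0003, 0.0085, 0, 0, 0, 0.6, 0, 0.0003, 0.0095, 0, 0, 0, 0.6, 0, 0.0003, 0.0095, 0, 0, 0, 0.6]

```text
t: 9.05
position: [0.4645, 0.2443, 0.0305]
orientation: [[-0.131, -0.991, -0.0], [-0.991, 0.131, -0.0], [0.0, 0.0, -1.0]]
contact_force: [-0.4, 0.3, -1.2]
finger_gap: 0.0598
```

```bash
python3 - <<'E'
from h import *
from station import arm
s=arm.state();R=s["orientation"];print(s["t"],s["position"],R.T@s["contact_force"],R.T@s["ft_torque"],s["finger_gap"],*goal(s,[.4646,.2444,.0285],-np.pi/2-.131))
E
```

```text
9.05 [0.4645 0.2443 0.0305] [-0.2695  0.4662  1.2369] [-0.072  -0.0104 -0.0482] 0.05975633473394553 [-0.0001 -0.0001  0.002 ] [ 0.0003 -0.0284 -0.0246]
```

Request:
move_arm:
  increments: [0, 0, 0.0006, 0, 0, 0, 0.6, 0, 0, 0.0012, 0, 0, 0, 0.6, 0, 0, 0.0018, 0, 0, 0, 0.6, 0, 0, 0.002, 0, 0, 0, 0.6, 0, 0, 0.002, 0, 0, 0, 0.6]

```text
t: 9.55
position: [0.4644, 0.2443, 0.0285]
orientation: [[-0.131, -0.991, -0.0], [-0.991, 0.131, -0.001], [0.001, 0.0, -1.0]]
contact_force: [-0.4, -0.8, -1.6]
finger_gap: 0.0598
```

```bash
python3 - <<'E'
from h import *
from station import arm
s=arm.state();R=s["orientation"];print(s["t"],s["position"],R.T@s["contact_force"],R.T@s["ft_torque"],s["finger_gap"],*goal(s,[.4646,.2444,.0285],-np.pi/2-.131))
E
```

```text
9.55 [0.4644 0.2443 0.0285] [0.8333 0.2743 1.6301] [-0.0427 -0.0503 -0.0317] 0.05976715084299561 [-0.0001 -0.0001 -0.    ] [ 0.0008 -0.0299 -0.0234]
```

Request:
move_arm:
  increments: [0, 0, 0.0005, 0, 0, 0, 0.6, 0, 0, 0.001, 0, 0, 0, 0.6, 0, 0, 0.001, 0, 0, 0, 0.6]

```text
t: 9.85
position: [0.4644, 0.2443, 0.0274]
orientation: [[-0.131, -0.991, -0.0], [-0.991, 0.131, -0.001], [0.001, 0.0, -1.0]]
contact_force: [-0.5, -0.4, -1.2]
finger_gap: 0.0594
```

Request:
move_arm:
  increments: [0, 0, 0.0005, 0, 0, 0, 0.6, 0, 0, 0.001, 0, 0, 0, 0.6, 0, 0, 0.001, 0, 0, 0, 0.6]

```text
t: 10.15
position: [0.4645, 0.2443, 0.0266]
orientation: [[-0.131, -0.991, 0.0], [-0.991, 0.131, -0.001], [0.001, -0.0, -1.0]]
contact_force: [-0.2, -0.5, 2.9]
finger_gap: 0.0594
```

```bash
python3 - <<'E'
from h import *
from station import arm
s=arm.state();R=s["orientation"];print(s["t"],s["position"],R.T@s["contact_force"],R.T@s["ft_torque"],s["finger_gap"],*goal(s,[.4646,.2444,.0285],-np.pi/2-.131))
E
```

```text
10.15 [0.4645 0.2443 0.0266] [ 0.5696  0.1745 -2.8497] [-0.2252  0.1073  0.038 ] 0.05941810407240344 [-0.0001 -0.0001 -0.0019] [-0.0061 -0.0358 -0.0199]
```

Request:
move_arm:
  increments: [0, 0, 0.0005, 0, 0, 0, 0.6, 0, 0, 0.0006, 0, 0, 0, 0.6]

```text
t: 10.35
position: [0.4645, 0.2443, 0.0261]
orientation: [[-0.131, -0.991, 0.0], [-0.991, 0.131, -0.001], [0.001, -0.0, -1.0]]
contact_force: [-1.3, -0.8, 2.8]
finger_gap: 0.0598
```

```bash
python3 - <<'E'
from h import *
from station import arm
s=arm.state();R=s["orientation"];print(s["t"],s["position"],R.T@s["contact_force"],R.T@s["ft_torque"],s["finger_gap"],*goal(s,[.4646,.2444,.0285],-np.pi/2-.131))
E
```

```text
10.35 [0.4645 0.2443 0.0261] [ 0.9603  1.1921 -2.8321] [-0.2443  0.1206 -0.0257] 0.059753341078310804 [-0.0001 -0.0001 -0.0024] [-0.0068 -0.0407 -0.019 ]
```

Request:
move_arm:
  increments: [0, 0, 0, 0, 0, 0, 0.6]

```text
t: 10.45
position: [0.4645, 0.2443, 0.0262]
orientation: [[-0.131, -0.991, 0.0], [-0.991, 0.131, -0.001], [0.001, -0.0, -1.0]]
contact_force: [-1.9, -0.6, 3.0]
finger_gap: 0.0594
```

```bash
python3 - <<'E'
from h import *
from station import arm,camera
s=arm.state();R=s["orientation"];print(s["t"],s["position"],R.T@s["contact_force"],R.T@s["ft_torque"],s["finger_gap"],R)
c=camera("side");cv2.imwrite("pics/side5.png",c["pixels"][:,:,::-1])
cv2.imwrite("pics/z5.png",cv2.resize(c["pixels"][245:320,210:325,::-1],None,fx=7,fy=7,interpolation=cv2.INTER_CUBIC)[:600,:800])
s=arm.state();print(R.T@s["contact_force"],R.T@s["ft_torque"])
E
```

```text
10.45 [0.4645 0.2443 0.0262] [ 0.8534  1.7651 -2.9594] [-0.3076  0.1227 -0.0352] 0.05941445076480772 [[-0.131  -0.9914  0.0001]
 [-0.9914  0.131  -0.0008]
 [ 0.0008 -0.0002 -1.    ]]
[ 0.7659  1.1369 -3.8352] [-0.2443  0.0964  0.0183]
```

View pics/z5.png

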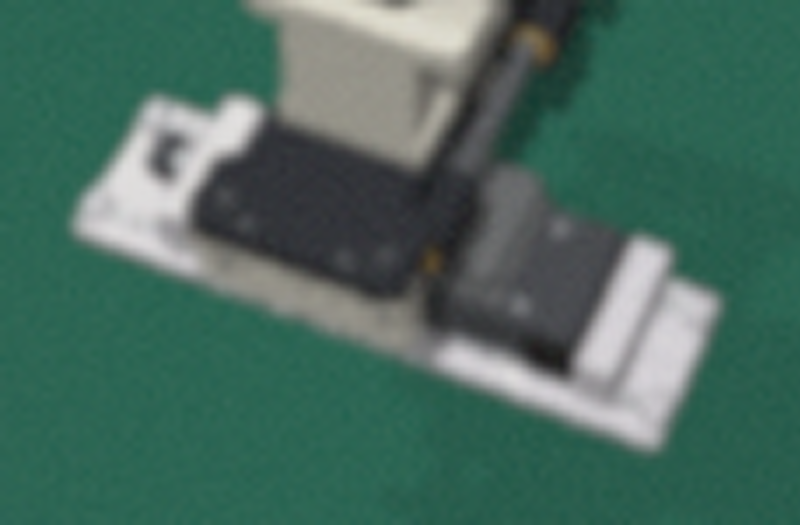

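Request:
move_arm:
  increments: [0, 0, 0.0005, 0, 0, 0, 0.6, 0, 0, 0.001, 0, 0, 0, 0.6]

```text
t: 10.7
position: [0.4645, 0.2443, 0.0253]
orientation: [[-0.131, -0.991, 0.0], [-0.991, 0.131, -0.001], [0.001, -0.0, -1.0]]
contact_force: [-0.6, -1.0, 5.6]
finger_gap: 0.0598
```

```bash
python3 - <<'E'
from h import *
from station import arm
s=arm.state();R=s["orientation"];print(s["t"],s["position"],R.T@s["contact_force"],R.T@s["ft_torque"],s["finger_gap"])
E
```

```text
10.7 [0.4645 0.2443 0.0253] [ 1.1144  0.4265 -5.5529] [-0.3562  0.2265  0.0007] 0.0597847364650402
```

Request:
move_arm:
  increments: [0, 0, 0.0003, 0, 0, 0, 0.6, 0, 0, 0.0006, 0, 0, 0, 0.6]

```text
t: 10.9
position: [0.4645, 0.2443, 0.0248]
orientation: [[-0.131, -0.991, 0.0], [-0.991, 0.131, -0.001], [0.001, -0.0, -1.0]]
contact_force: [-0.9, -1.0, 6.4]
finger_gap: 0.06
```

```bash
python3 - <<'E'
from h import *
from station import arm
s=arm.state();R=s["orientation"];print(s["t"],s["position"],R.T@s["contact_force"],R.T@s["ft_torque"],s["finger_gap"])
E
```

```text
10.9 [0.4645 0.2443 0.0248] [ 1.1142  0.7576 -6.408 ] [-0.4273  0.1901  0.011 ] 0.06001035254973183
```

```bash
python3 - <<'E'
from h import *
from station import arm,camera
c=camera("side");cv2.imwrite("pics/side6.png",c["pixels"][:,:,::-1])
im=c["pixels"][:,:,::-1]
p=np.array([.4645,.2443]);a=-.1312
R=np.array([[np.cos(a),-np.sin(a)],[np.sin(a),np.cos(a)]])
x,y=265,262;k=11
z=cv2.resize(im[y:y+50,x:x+60],None,fx=k,fy=k,interpolation=cv2.INTER_CUBIC)
z0=z.copy()
def pt(l,zz): return (proj(c,np.r_[p+R@np.array(l),zz])[0]-[x,y]+.5)*k
for dz,col in((.0005,(0,255,255)),(.004,(0,0,255))):
  for l,zz in(((-.042,.0245),.034),((-.042,-.0245),.034),((-.04,.0235),.05),((-.04,-.0235),.05)):
    q=pt(l,zz+dz);cv2.circle(z,tuple(int(t) for t in q),3,col,-1)
cv2.imwrite("pics/z6.png",z)
E
```

```text
(no output)
```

View pics/z6.png

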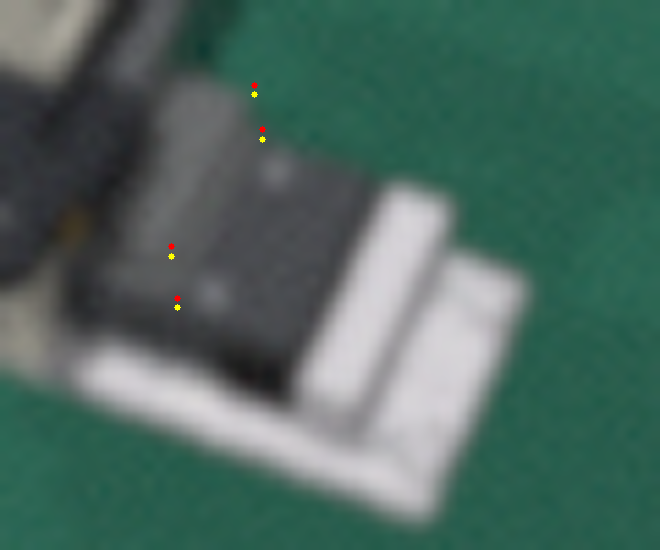

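```bash
python3 - <<'E'
from h import *
import pickle
C=pickle.load(open("C.pkl","rb"))
def ld(f,n):
    c=dict(C[n]);c["pixels"]=cv2.imread(f)[:,:,::-1].copy();return c
a=rectp(ld("pics/side6.png","side"),.4645,.2443,-.131,.034,.06,.04,.0002)
b=rectp(C["side"],.4645,.2443,-.131,.034,.06,.04,.0002)
d=rectp(C["side"],.4716,-.2358,.085,.034,.06,.04,.0002)
v=np.vstack([i[100:330,:400] for i in (a,b,d)])
for i in range(0,400,25): cv2.line(v,(i,0),(i,5),(255,255,0),1)
cv2.imwrite("pics/cmp.png",cv2.resize(v,None,fx=1.5,fy=.85)[:,:,::-1])
E
```

```text
(no output)
```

View pics/cmp.png

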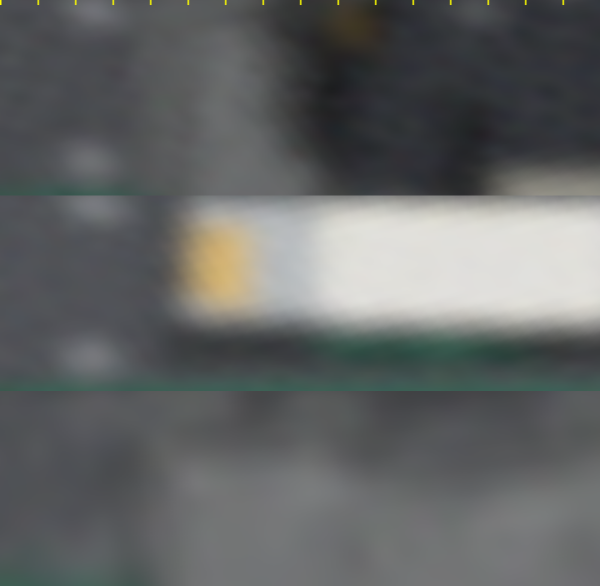

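Request:
move_arm:
  increments: [0, 0, 0.0004, 0, 0, 0, 0.6, 0, 0, 0.0008, 0, 0, 0, 0.6]
  grip_force: 17

```text
t: 11.15
position: [0.4645, 0.2443, 0.0242]
orientation: [[-0.131, -0.991, 0.0], [-0.991, 0.131, -0.001], [0.001, -0.0, -1.0]]
contact_force: [-2.6, -1.9, 7.4]
finger_gap: 0.0594
```

```bash
python3 - <<'E'
from h import *
from station import arm
s=arm.state();R=s["orientation"];print(s["t"],s["position"],R.T@s["contact_force"],R.T@s["ft_torque"],s["finger_gap"])
E
```

```text
11.15 [0.4645 0.2443 0.0242] [ 2.2236  2.3    -7.4465] [-0.4765  0.3072 -0.0026] 0.05940918371818766
```

Request:
move_arm:
  increments: [0, 0, 0.0004, 0, 0, 0, 0.6, 0, 0, 0.0008, 0, 0, 0, 0.6]

```text
t: 11.35
position: [0.4645, 0.2443, 0.024]
orientation: [[-0.131, -0.991, 0.0], [-0.991, 0.131, -0.001], [0.001, -0.001, -1.0]]
contact_force: [-4.0, -1.6, 13.5]
finger_gap: 0.0596
```

```bash
python3 - <<'E'
from h import *
from station import arm
s=arm.state();R=s["orientation"];print(s["t"],s["position"],R.T@s["contact_force"],R.T@s["ft_torque"],s["finger_gap"])
E
```

```text
11.35 [0.4645 0.2443 0.024 ] [  2.1647   3.6946 -13.4839] [-0.7883  0.5058  0.0463] 0.05964231715316206
```

Request:
move_arm:
  increments: [0, 0, 0.0003, 0, 0, 0, 0.6, 0, 0, 0.0006, 0, 0, 0, 0.6]

```text
t: 11.55
position: [0.4645, 0.2443, 0.024]
orientation: [[-0.131, -0.991, 0.001], [-0.991, 0.131, -0.002], [0.002, -0.001, -1.0]]
contact_force: [-3.7, -2.8, 13.6]
finger_gap: 0.0598
```

Request:
move_arm:
  increments: [0, 0, 0.0003, 0, 0, 0, 0.85, 0, 0, 0.0003, 0, 0, 0, 0.85, 0, 0, 0.0003, 0, 0, 0, 0.85]

```text
t: 11.85
position: [0.4647, 0.2444, 0.0235]
orientation: [[-0.131, -0.991, 0.001], [-0.991, 0.131, -0.001], [0.001, -0.001, -1.0]]
contact_force: [-0.4, 0.3, 0.7]
finger_gap: 0.0766
```

```bash
python3 - <<'E'
from h import *
from station import arm,camera
s=arm.state();R=s["orientation"];print(s["t"],s["position"],R.T@s["contact_force"],R.T@s["ft_torque"],s["finger_gap"])
c=camera("side");cv2.imwrite("pics/side7.png",c["pixels"][:,:,::-1])
E
```

```text
11.85 [0.4647 0.2444 0.0235] [-0.2649  0.3883 -0.6635] [-0.006  -0.0067 -0.0125] 0.07656698093091309
```

Request:
move_arm:
  increments: [0, 0, 0, 0, 0, 0, 1, 0, 0, 0, 0, 0, 0, 1, 0, 0, -0.01, 0, 0, 0, 1, 0, 0, -0.025, 0, 0, 0, 1, 0, 0, -0.045, 0, 0, 0, 1, 0, 0, -0.07, 0, 0, 0, 1, 0, 0, -0.1, 0, 0, 0, 1, 0, -0.03, -0.13, 0, 0, 0, 1, 0.02, -0.07, -0.15, 0, 0, 0, 1, 0.05, -0.11, -0.16, 0, 0, 0, 1]

```text
t: 12.9
position: [0.5686, 0.1839, 0.1883]
orientation: [[-0.126, -0.992, 0.007], [-0.992, 0.126, 0.002], [-0.003, -0.007, -1.0]]
contact_force: [1.1, 1.4, 0.1]
finger_gap: 0.092
```

Request:
move_arm:
  increments: [0.04, -0.02, 0, 0, 0, 0, 1, 0.08, -0.04, 0, 0, 0, 0, 1, 0.12, -0.04, 0, 0, 0, 0, 1, 0.16, -0.04, 0, 0, 0, 0, 1, 0.2, -0.04, 0, 0, 0, 0, 1, 0.24, -0.04, 0, 0, 0, 0, 1, 0.25, -0.04, 0, 0, 0, 0, 1]

```text
t: 13.6
position: [0.576, -0.0758, 0.1892]
orientation: [[-0.134, -0.991, 0.007], [-0.991, 0.134, -0.001], [0.0, -0.008, -1.0]]
contact_force: [-0.3, 0.1, -0.5]
finger_gap: 0.0915
```

```bash
python3 - <<'E'
from h import *
from station import arm,camera
s=arm.state();print(s["t"],s["position"])
for n in("top","side"):
    c=camera(n);cv2.imwrite(f"pics/{n}8.png",c["pixels"][:,:,::-1])
    x,y,w,h=(165,175,75,110) if n=="top" else (210,245,115,75)
    cv2.imwrite(f"pics/z8{n}.png",cv2.resize(c["pixels"][y:y+h,x:x+w,::-1],None,fx=5.4,fy=5.4,interpolation=cv2.INTER_CUBIC))
    im=np.vstack([rectp(c,.4645,.2443,-.131,z,.06,.045,.0002)[::1] for z in(.034,.05)])
    cv2.imwrite(f"pics/y8{n}.png",cv2.resize(im,None,fx=1,fy=.66)[:,:,::-1])
E
```

```text
13.6 [ 0.576  -0.0758  0.1892]
```

View pics/z8side.png

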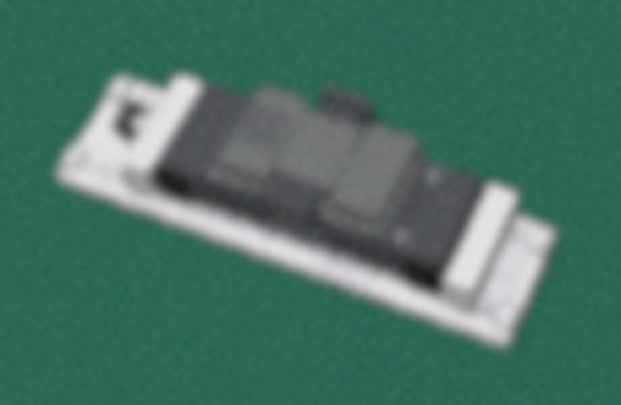

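View pics/z8top.png

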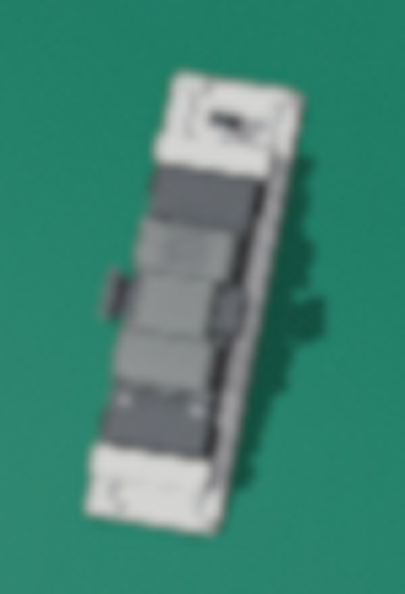

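View pics/top8.png

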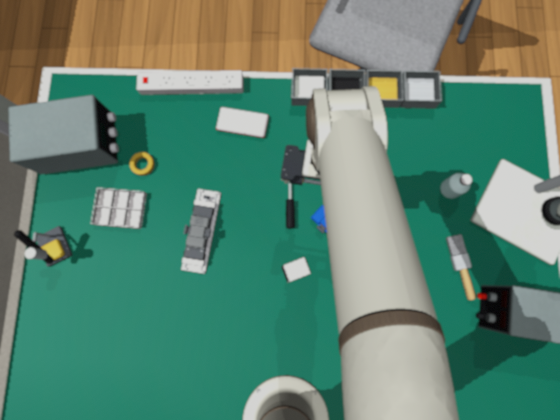

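The cover is on the repaired handset: side crop at (310,160), top crop at (180,300), with both tab pads standing out at top-crop (118,293) and (228,310). At this resolution the pictures can't separate latched from standing 3 mm high, so I'll feel the height with shut fingers.

```bash
python3 - <<'E'
from h import *
from station import arm
s=arm.state();print(s["t"],*goal(s,[.4645,.2443,.12],-np.pi/2-.131))
E
```

```text
13.7 [-0.2987  0.1531  0.0685] [-0.4466  0.1098 -0.0093]
```

Request:
move_arm:
  increments: [-0.04, 0.02, 0, -0.4, 0.1, 0, 0.5, -0.08, 0.04, 0, -0.4, 0.1, 0, 0, -0.12, 0.06, 0, -0.4, 0.1, 0, 0, -0.16, 0.08, 0, -0.4, 0.1, 0, 0, -0.2, 0.1, 0.01, -0.4, 0.1, 0, 0, -0.24, 0.125, 0.03, -0.4, 0.1, 0, 0, -0.275, 0.142, 0.05, -0.4, 0.1, 0, 0, -0.298, 0.153, 0.068, -0.4, 0.1, 0, 0, -0.2987, 0.1531, 0.0685, -0.4, 0.1, 0, 0, -0.2987, 0.1531, 0.0685, -0.4, 0.1, 0, 0]

```text
t: 14.7
position: [0.4632, 0.2466, 0.1203]
orientation: [[-0.126, -0.992, 0.0], [-0.992, 0.126, 0.001], [-0.001, -0.0, -1.0]]
contact_force: [0.2, -0.1, 1.0]
finger_gap: 0.0168
```

```bash
python3 - <<'E'
from h import *
from station import arm
s=arm.state();print(s["t"],s["position"],s["contact_force"],s["finger_gap"],*goal(s,[.4645,.2443,.056],-np.pi/2-.131))
E
```

```text
14.7 [0.4632 0.2466 0.1203] [ 0.2318 -0.095   0.9689] 0.01680871746230499 [ 0.0022 -0.0016  0.0642] [-0.0005  0.0383  0.26  ]
```

Request:
move_arm:
  increments: [0.0022, -0.0016, 0.02, 0, 0, 0.26, 0, 0.0022, -0.0016, 0.04, 0, 0, 0.26, 0, 0.0022, -0.0016, 0.055, 0, 0, 0.26, 0, 0.0022, -0.0016, 0.062, 0, 0, 0.26, 0, 0.0022, -0.0016, 0.064, 0, 0, 0.26, 0, 0.0022, -0.0016, 0.064, 0, 0, 0.26, 0]

```text
t: 15.3
position: [0.4652, 0.2442, 0.0569]
orientation: [[-0.131, -0.991, 0.001], [-0.991, 0.131, 0.001], [-0.001, -0.001, -1.0]]
contact_force: [-0.4, -0.2, 0.7]
finger_gap: 0.0005
```

Request:
move_arm:
  increments: [0, 0, 0.001, 0, 0, 0, 0, 0, 0, 0.002, 0, 0, 0, 0, 0, 0, 0.002, 0, 0, 0, 0]

```text
t: 15.6
position: [0.4655, 0.2443, 0.0554]
orientation: [[-0.131, -0.991, 0.002], [-0.991, 0.131, 0.001], [-0.001, -0.002, -1.0]]
contact_force: [-0.2, -0.0, -0.2]
finger_gap: 0.0006
```

Request:
move_arm:
  increments: [0, 0, 0.0007, 0, 0, 0, 0, 0, 0, 0.0014, 0, 0, 0, 0, 0, 0, 0.0014, 0, 0, 0, 0]

```text
t: 15.9
position: [0.4654, 0.2443, 0.0539]
orientation: [[-0.131, -0.991, 0.002], [-0.991, 0.131, 0.001], [-0.001, -0.001, -1.0]]
contact_force: [-0.4, 0.6, -0.1]
finger_gap: 0.0007
```

Request:
move_arm:
  increments: [0, 0, 0.0007, 0, 0, 0, 0, 0, 0, 0.0014, 0, 0, 0, 0, 0, 0, 0.0014, 0, 0, 0, 0]

```text
t: 16.2
position: [0.4653, 0.2442, 0.0523]
orientation: [[-0.131, -0.991, 0.001], [-0.991, 0.131, 0.001], [-0.001, -0.001, -1.0]]
contact_force: [0.0, 0.0, -0.3]
finger_gap: 0.0005
```

Request:
move_arm:
  increments: [0, 0, 0.0005, 0, 0, 0, 0, 0, 0, 0.001, 0, 0, 0, 0]

```text
t: 16.4
position: [0.4653, 0.2442, 0.0513]
orientation: [[-0.131, -0.991, 0.001], [-0.991, 0.131, 0.001], [-0.001, -0.001, -1.0]]
contact_force: [0.5, -0.0, -0.0]
finger_gap: 0.0003
```

Request:
move_arm:
  increments: [0, 0, 0.0004, 0, 0, 0, 0, 0, 0, 0.0008, 0, 0, 0, 0]

```text
t: 16.6
position: [0.4653, 0.2443, 0.0509]
orientation: [[-0.131, -0.991, 0.002], [-0.991, 0.131, 0.001], [-0.001, -0.001, -1.0]]
contact_force: [-1.9, -0.9, 6.7]
finger_gap: 0.0008
```

Request:
move_arm:
  increments: [0, 0, -0.002, 0, 0, 0, 0, 0, 0, -0.01, 0, 0, 0, 0, 0, 0, -0.03, 0, 0, 0, 0, 0, 0, -0.06, 0, 0, 0, 0, 0, 0, -0.1, 0, 0, 0, 0, 0.03, -0.02, -0.13, 0, 0, 0, 0, 0.07, -0.04, -0.14, 0, 0, 0, 0, 0.11, -0.06, -0.14, 0, 0, 0, 0, 0.15, -0.08, -0.14, 0, 0, 0, 0, 0.19, -0.1, -0.14, 0, 0, 0, 0]

```text
t: 17.6
position: [0.5398, 0.041, 0.1918]
orientation: [[-0.131, -0.991, 0.003], [-0.991, 0.131, 0.001], [-0.001, -0.003, -1.0]]
contact_force: [1.2, 1.4, -0.3]
finger_gap: 0.0005
```

Request:
move_arm:
  increments: [0.04, 0, 0, 0, 0, 0, 0, 0.08, 0, 0, 0, 0, 0, 0, 0.1, 0, 0, 0, 0, 0, 0, 0.1, 0, 0, 0, 0, 0, 0]

```text
t: 18.0
position: [0.526, -0.0626, 0.1919]
orientation: [[-0.137, -0.991, 0.003], [-0.991, 0.137, -0.001], [0.001, -0.003, -1.0]]
contact_force: [-1.0, -0.7, 0.5]
finger_gap: 0.0002
```

```bash
python3 - <<'E'
from h import *
import pickle
from station import arm,camera
C=pickle.load(open("C.pkl","rb"))
s=arm.state();print(s["t"],s["position"],s["dq"],s["contact_force"])
ims=[]
for f,n,p,a in((None,"top",(.4655,.2445),-.131),("d","top",(.473,-.2340),.085)):
    c=camera("top") if f is None else C["top"]
    if f is None: cv2.imwrite("pics/top9.png",c["pixels"][:,:,::-1])
    ims.append(rectp(c,*p,a,.048,.06,.045,.0002))
cv2.imwrite("pics/y9.png",cv2.resize(np.vstack(ims),None,fx=.66,fy=.66)[:,:,::-1])
cs=camera("side")["pixels"][:,:,::-1]
cv2.imwrite("pics/z9.png",cv2.resize(cs[245:320,210:325],None,fx=6.5,fy=6.5,interpolation=cv2.INTER_CUBIC))
E
```

```text
18.0 [ 0.526  -0.0626  0.1919] [-0.0488  0.003  -0.0581 -0.0038 -0.0194 -0.0039 -0.0426] [-1.0222 -0.6826  0.4533]
```

View pics/y9.png

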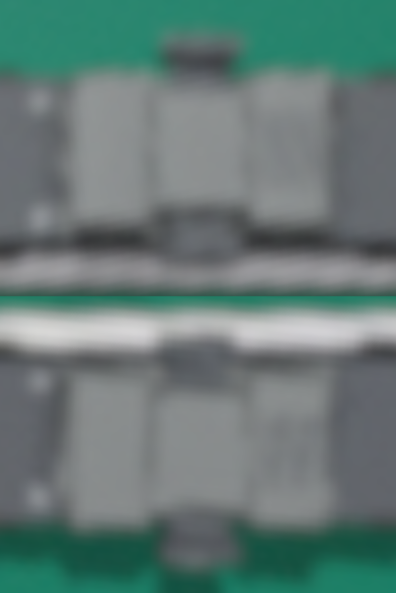

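View pics/z9.png

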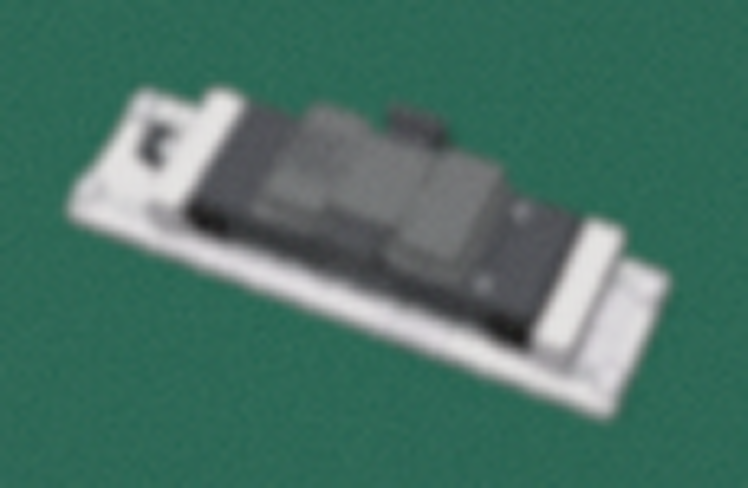

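View pics/top9.png

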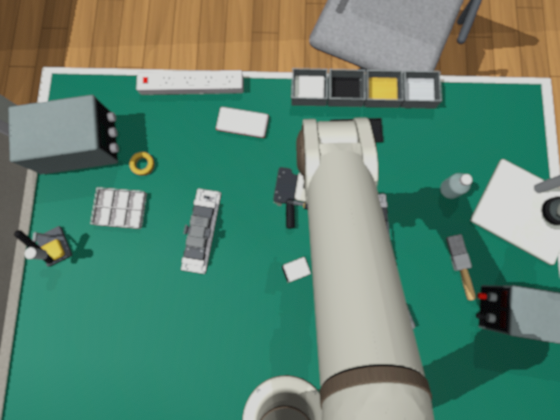

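The rectified view shows the cover on the repaired handset (upper half, y9) matching the originally latched one on the donor (lower half). The screw-to-cover spacing is the same, and both pads stand out at (200,52) and (200,232). The visible bystanders look unmoved. I'm handing the job in.

```bash
python3 -c "
from station import sign_off
print(sign_off())"
```

```text
the job is handed in; nothing more can be done
None
```

The cover is off the donor handset and on the repaired one, and my last checks say it is latched. I handed the job in at about 18 s; no verdict was reported.

- **Taking it off:** I squeezed both tabs fully in with a 15 N grip set and lifted the cover clear of the donor.
- **Finding the opening:** The cameras put the opening about 7 mm off the holder's middle along x. The cover went in there with no sign of the lip catching the rim.
- **Pressing home:** The battery spring was felt from about 3.2 mm above home. The push force then rose sharply at about 15 N, and I let the tabs spring out while still pressing, with the grip set at 17 N.
- **Last checks:** Touched with shut fingers, the cover's back is 51 mm above the bench. Latched it should be 50–51 mm, unlatched about 53 mm. Both tab pads look fully out, and the spacing from the handset screws matches the original fit on the donor. The bystanders not hidden by the arm look unmoved.
- **What disagreed:** During pressing, the wrist moment looked off-centre, as if one end of the lip were on the rim. The spring-like force rise, the view of the cover's edge against the screws and the final height did not support that. The two cameras also differ by about 2 mm along x, so I relied on distances measured within the same camera.

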